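# Fold the probe thermometers and pack them in their case

### The arm

A 6-joint arm with a two-finger parallel gripper is mounted at the origin on the work surface. World frame = base frame: x ahead of the robot, y to its left, z up, the work surface at z = 0. Lengths are in m, angles in rad, forces in N, time in s.
With the tool pointing down it reaches from about 0.25 to 0.775 m from the base axis. Payload 4 kg.
Tool frame: the origin (TCP) lies at the very end of the fingers, on their centre line; the grasp point (between the pads) lies tcp_to_grasp behind it (tcp_to_grasp is the distance from the TCP to the grasp point, in m); z points along the fingers, y is the direction in which the jaws open and shut (so a half turn about z gives the same grasp; the last joint's range is limited). The gripper opens to 94 mm and grips with 3 to 60 N. Pads are 16 mm wide; open, the fingers measure 119 mm over their backs; the gripper's body (75 mm by 177 mm) begins 78 mm behind the grasp point.
Start: joints at [1.023, 0.087, 1.371, -0, 1.684, -0.103], TCP at [0.237, 0.496, 0.206] pointing down, gripper open.
Joint ranges: [-3.1, 3.1], [-0.76, 2.03], [0.27, 2.55], [-1.08, 4.22], [0.17, 2.65], [-2.57, 2.57]. Speed limits (rad/s): [2.79, 2.79, 3.14, 3.14, 3.14, 3.14].

### API

Orientations are given as [roll, pitch, yaw] about the fixed x, y, z axes, in that order (R = Rz(yaw) Ry(pitch) Rx(roll)).
In Python, from bench import * gives the robot as it stands.
- The arm moves only by the tool play_rows, never from a script. Its argument "rows" is a list of rows, each a list of 3 entries, a list of its own where there are three numbers: the finger opening in cm, from 0 to 9.4, then the shift along the world's x, y, z in cm, then the turn, a rotation vector about the world's x, y, z in rad. A call has 1 to 8 rows; each row is the pose to reach, as a shift and turn from the pose commanded when the call began; what a row does not reach only later rows make up. A row lasts 1/12 s, in which the tool goes at most 41.7 mm and 7.16 degrees, less where a joint would pass 70% of its speed; a pose out of reach is approached as far as the arm can. A call with a gripper value outside its range is refused whole. The fingers move at their own pace and stop on an object; the grip force is fixed at half the most. Time passes only in rows, so rows that repeat a pose let the fingers close. It gives the time, the measured TCP pose, the force and the opening at its end, in the units of the state.
- get_obs(): the state, without advancing time (a new reading comes with each control period).
- snapshot(name): name is "scene" or "top" or "wrist"; returns a dict with "pixels" (384x512x3 uint8, red, green, blue), "fx", "fy", "cx", "cy" (pixels), "dist_coeffs" ([k1, k2, p1, p2, k3] as OpenCV has them; the pictures are not rectified), "rvec" (rotation vector, rad) and "tvec" (3), from world to camera coordinates, as OpenCV has them. Camera axes: x right, y down, z forward; pixel columns grow to the right and rows downward; lengths in m; the calibration is good to about 2 mm. A picture is of the moment at which its call begins. There is no depth.
- close_job(): hands the job in, once; it reports no verdict.
Trained networks look in the newest picture that a camera, given by its name, has taken for a name from the list of things; names that differ only in an ending like _2 or _b are one class to them, and where a whole thing is asked for, a point or a joint stands for the part that bears it (a point fixed in the world has none). Each returns a list of dicts, best first, with "confidence" (0 to 1); they miss things now and then, are a little off and sometimes report something else, mostly with a low value. They report only what shows in the picture. A call takes as long as a camera call. They do not tell look-alikes from the thing itself.
- silhouettes(camera, label): "mask" (384x512 bool, what is visible of it) and "point" ([row, column] in pixels, amid what is visible of it).
The state is a dict: "time": time; "joint_positions": joint angles; "qvel": joint speeds; "joint_torque": joint torques, N m; "tool_pos": TCP position; "ee_rot": TCP orientation; "wrist_force": force on the tool from outside, world axes, zero at the start; "wrist_torque": the same for the moment, N m; "width": finger opening in m.
Only numpy, scipy, OpenCV 4.12 (cv2) and the standard library are available. Lean on these libraries where they do the work, as an engineer would, in place of code of your own. Each camera call takes 0.05 s, during which the arm holds its last target. There are 200 camera calls.

### The job

Pack up the two folding probe thermometers: swing each probe shut until it lies fully home along its handle, then lay each thermometer flat, display up, on the floor of the case pocket of its own length (long in the long pocket, short in the short one, either way round). Set them down gently, do not drop them in, and leave the other things on the bench where they are.

Things in the scene. Friction and masses are not known exactly. Their poses are not given: they have to be found in the camera images.
- long_thermometer: longer folding probe thermometer, lying flat, display up, about 300 g. White handle 160 mm long (own x, -80 to 80), y -22 to +8 mm, 26 mm high; origin under its middle, z up. Folded, the steel probe lies along its +y side, outer face at y = +18: grip both across y at mid-length, 40 mm wide, centred at y = -2 mm. The hub at the hinge reaches y = +22.5 mm
- long_thermometer_hinge (a point): hinge axis of its probe (vertical), at x = 68, y = +14, z = 11 mm in the handle's frame; hub 17 mm across
- long_thermometer_tip (a point): free tip of its probe, 128 mm from the hinge axis; the probe is an 8 mm square steel bar whose underside is 7 mm above the surface that the handle lies on (top at 15 mm)
- long_thermometer_probe (a joint): fold angle of its probe, rad: 0 = fully home along the handle (a stop; tip towards the handle's -x end), growing as the tip swings out to the handle's +y side, 2.4 = fully open. A light friction hinge (0.012 N m) that stays where left; a fingertip pushing the bar near its tip swings it shut while the handle's weight keeps it nearly in place
- short_thermometer: shorter folding probe thermometer, lying flat, display up, about 240 g. White handle 120 mm long (own x, -60 to 60), y -22 to +8 mm, 26 mm high; origin under its middle, z up. Folded, the steel probe lies along its +y side, outer face at y = +18: grip both across y at mid-length, 40 mm wide, centred at y = -2 mm. The hub at the hinge reaches y = +22.5 mm
- short_thermometer_hinge (a point): hinge axis of its probe (vertical), at x = 48, y = +14, z = 11 mm in the handle's frame; hub 17 mm across
- short_thermometer_tip (a point): free tip of its probe, 96 mm from the hinge axis; the probe is an 8 mm square steel bar whose underside is 7 mm above the surface that the handle lies on (top at 15 mm)
- short_thermometer_probe (a joint): fold angle of its probe, rad: 0 = fully home along the handle (a stop; tip towards the handle's -x end), growing as the tip swings out to the handle's +y side, 2.4 = fully open. A light friction hinge (0.012 N m) that stays where left; a fingertip pushing the bar near its tip swings it shut while the handle's weight keeps it nearly in place
- case: storage case, fixed: black tray 206 (x) by 230 (y) by 24 mm high, inner floor 4 mm above the table, its open lid lying flat on its +y side (22 mm high). Two pockets of grey 5 mm walls, tops 20 mm above the table, long along the case's x; the walls leave the middle of each long side open for fingers (98 mm on the long pocket, 74 mm on the short). Origin: centre of the tray's underside
- long_pocket (a point): centre of the floor of the long pocket (178 by 57 mm inside, long along the case's x), at y = -47 mm, z = 4 mm in the case's frame
- short_pocket (a point): centre of the floor of the short pocket (138 by 57 mm inside, long along the case's x), at y = +47 mm, z = 4 mm in the case's frame
- jar_a: glass spice jar with green cap, 44 mm across, 85 mm high; a bystander, origin under its centre
- jar_b: another such spice jar; a bystander, origin under its centre
- tin: round tin, 80 mm across, 65 mm high; a bystander, origin under its centre
- cutter: steel pastry ring, 68 mm across, 40 mm high; a bystander, origin under its centre
- scraper: bench scraper lying flat, about 90 by 120 mm, 13 mm high; a bystander, origin under its centre
- bowl: steel bowl, 120 mm across, 60 mm high; a bystander, origin under its centre
- mug: white mug, 84 mm across, 85 mm high; a bystander, origin under its centre
There are look-alikes about, which are no part of the job. Leave any green or purple look-alike of the long_thermometer alone.

How it is judged:
By the outcome, as a careful person would: the job done as asked, in the order asked, and still so for the second after the job is handed in, with the robot touching nothing.
It also fails if it takes over 72 s, if anything falls off the work surface, if the arm or the gripper's body presses on something with over 40 N, if the wrist force passes 120 N, or if a joint passes its speed limit or range.

## Working session

There is one attempt and no reset: what is moved stays moved. The work goes in short steps, Python scripts to look and compute and a tool call to move; the robot and the scene stay as the last step left them, time stands still between calls to the robot, and variables do not carry over. Pictures are saved under pics/ and viewed, about 8 in all and at most 12, crops included, and the job is handed in when it is done.

Besides the shell and the picture viewer there is one more tool, called after "Call:" by a JSON object that holds its "fn" and its "kwargs", one argument or row to a line. play_rows: Moves the arm, as the interface text tells. Its arguments: {"type":"object","properties":{"rows":{"type":"array"}},"required":["rows"]}

```bash
mkdir -p pics; ls
cat > h.py <<'E'
from bench import *
import numpy as np, cv2
def cam(s):
    K=np.array([[s['fx'],0,s['cx']],[0,s['fy'],s['cy']],[0,0,1.]]);return K,np.array(s['dist_coeffs'],float),np.array(s['rvec'],float),np.array(s['tvec'],float)
def ray(s,uv,z):
    K,d,r,t=cam(s);p=cv2.undistortPoints(np.array(uv,float).reshape(-1,1,2),K,d).reshape(-1,2)
    R=cv2.Rodrigues(r)[0];C=-R.T@t.ravel();D=np.c_[p,np.ones(len(p))]@R
    return C+D*((z-C[2])/D[:,2])[:,None]
def proj(s,P):
    K,d,r,t=cam(s);return cv2.projectPoints(np.array(P,float).reshape(-1,1,3),r,t,K,d)[0].reshape(-1,2)
def save(s,n,k=1,crop=None):
    im=s['pixels'][:,:,::-1]
    if crop: im=im[crop[0]:crop[1],crop[2]:crop[3]]
    cv2.imwrite('pics/'+n,cv2.resize(im,None,fx=k,fy=k,interpolation=cv2.INTER_CUBIC))
E
python3 - <<'E'
from h import *
a=snapshot('top');b=snapshot('scene')
save(a,'top.png',1.5);save(b,'scene.png',1.5)
for n in ['long_thermometer','short_thermometer','case']:
    for c,s in (('top',a),('scene',b)):
        for d in silhouettes(c,n):print(n,c,round(d['confidence'],2),d['point'],d['mask'].sum(),ray(s,[d['point'][::-1]],.02).round(3))
print(get_obs())
print({k:v for k,v in a.items() if k!='pixels'})
E
```

```text
pics
long_thermometer top 0.87 [245.2, 108.6] 653 [[0.313 0.366 0.02 ]]
long_thermometer top 0.66 [250.0, 169.8] 615 [[0.298 0.168 0.02 ]]
long_thermometer top 0.6 [198.0, 254.4] 558 [[ 0.466 -0.105  0.02 ]]
long_thermometer top 0.55 [287.3, 314.6] 715 [[ 0.18  -0.296  0.02 ]]
long_thermometer scene 0.89 [199.2, 238.1] 604 [[ 0.502 -0.108  0.02 ]]
long_thermometer scene 0.84 [134.6, 167.3] 438 [[ 0.187 -0.301  0.02 ]]
long_thermometer scene 0.81 [141.7, 381.0] 613 [[0.318 0.375 0.02 ]]
long_thermometer scene 0.79 [145.4, 315.4] 478 [[0.306 0.163 0.02 ]]
long_thermometer scene 0.49 [262.5, 355.5] 1444 [[0.758 0.158 0.02 ]]
short_thermometer top 0.58 [180.1, 336.1] 525 [[ 0.525 -0.374  0.02 ]]
short_thermometer scene 0.63 [236.1, 85.2] 1593 [[ 0.577 -0.522  0.02 ]]
case top 0.68 [169.0, 113.2] 8468 [[0.564 0.362 0.02 ]]
case top 0.25 [180.8, 334.6] 455 [[ 0.523 -0.369  0.02 ]]
case scene 0.66 [202.9, 407.8] 9527 [[0.583 0.363 0.02 ]]
{'time': 0.4, 'joint_positions': array([ 1.02293162e+00,  8.73038398e-02,  1.37091430e+00,  4.14058430e-05,
        1.68358871e+00, -1.03133972e-01]), 'qvel': array([ 0.00060241, -0.002487  , -0.00161148,  0.00043759, -0.00068173,
       -0.00013718]), 'joint_torque': array([-6.24229197e-04, -3.39513302e+01, -3.02108896e+01,  7.17494055e-02,
        2.58050929e-02, -3.94336246e-05]), 'tool_pos': array([0.23659743, 0.49644882, 0.20534022]), 'ee_rot': array([-3.14138384e+00, -6.29763574e-05,  2.69686656e+00]), 'wrist_force': array([ 0.06800281, -0.29588952, -0.1819658 ]), 'wrist_torque': array([ 0.01521904, -0.05410659,  0.02342613]), 'width': 0.09417288651782103}
{'fx': 446.00401010153524, 'fy': 446.00401010153524, 'cx': 246.6965783120642, 'cy': 190.651472596918, 'dist_coeffs': array([-0.0117583,  0.       ,  0.       ,  0.       ,  0.       ]), 'rvec': array([ 2.14322515, -2.14557882,  0.14813164]), 'tvec': array([-0.07953577,  0.48842713,  1.41212361])}
```

View pics/top.png

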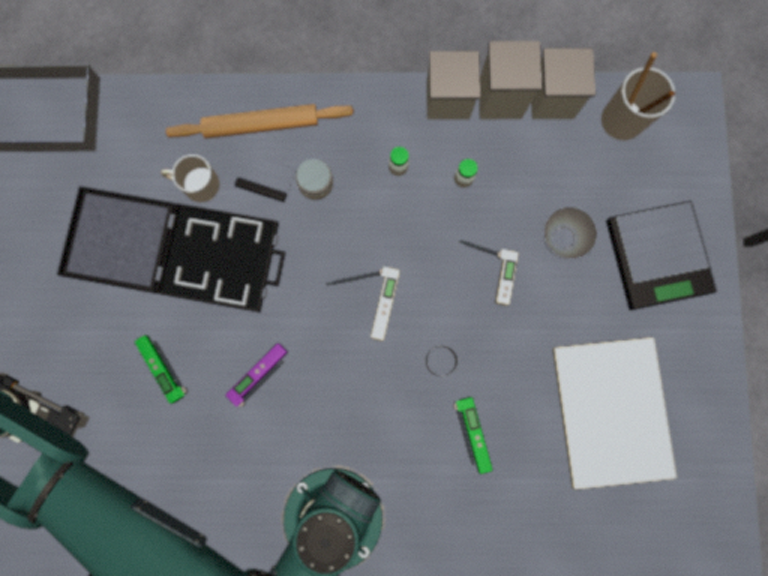

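View pics/scene.png

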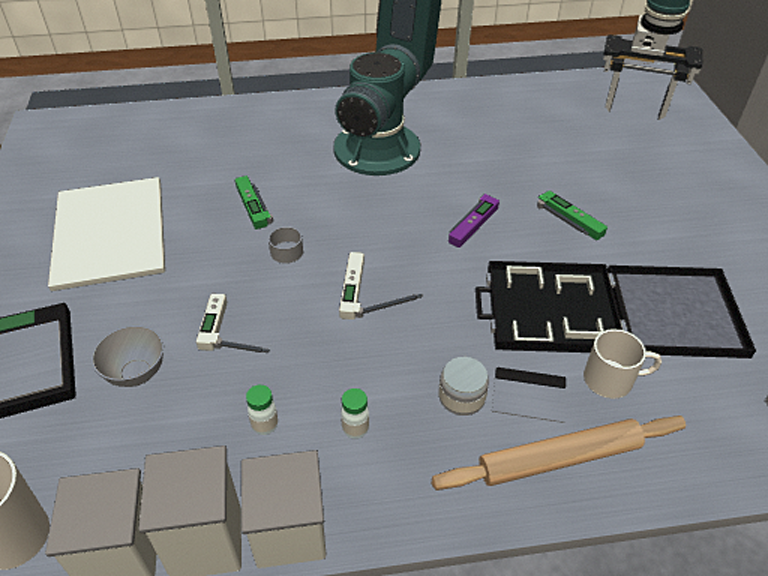

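The top view shows the two white thermometers: the long one at about (255,200) and the short one at about (338,184), in full-resolution pixels. Both hinges are at the top end and both probes point left.

These could be mistaken for the long one:
- green at (108,245)
- purple at (170,250)
- green at (314,287)

By the description, the white one at (255,200) is the right choice. The tray pockets are at (165,176) for the long one and (137,168) for the short one. The case's +y side (the lid) points left, which is world +y.

```bash
cat > fit.py <<'E'
from h import *
from scipy.optimize import minimize
def T(p,P):
    c,s=np.cos(p[2]),np.sin(p[2]);P=np.array(P,float);return np.c_[p[0]+c*P[:,0]-s*P[:,1],p[1]+s*P[:,0]+c*P[:,1],P[:,2]]
def box(x0,x1,y0,y1,z0,z1):return [(x,y,z) for x in(x0,x1) for y in(y0,y1) for z in(z0,z1)]
S=4
def render(s,p,boxes):
    m=np.zeros((384*S,512*S),np.uint8)
    for b in boxes: cv2.fillConvexPoly(m,cv2.convexHull(((proj(s,T(p,b))+.5)*S).astype(np.int32)),1)
    return cv2.resize(m.astype(np.float32),(512,384),interpolation=cv2.INTER_AREA)
def fit(views,boxes,p0,step=(.008,.008,.06)):
    def cost(p): # views: (snap, soft mask, region)
        c=0
        for s,m,_ in views:
            r=render(s,p,boxes);c+=1-np.minimum(r,m).sum()/np.maximum(r,m).sum()
        return c
    sim=[p0]+[np.array(p0)+np.eye(3)[i]*step[i] for i in range(3)]
    o=minimize(cost,p0,method='Nelder-Mead',options=dict(initial_simplex=sim,xatol=1e-4,fatol=1e-5,maxiter=250))
    return o.x,o.fun/len(views)
def white(s,c,r,thr=120,close=True):
    im=s['pixels'].astype(int);m=((im.min(2)>thr)&(im.max(2)-im.min(2)<45)).astype(np.uint8)
    k=np.zeros_like(m);cv2.circle(k,(int(c[0]),int(c[1])),r,1,-1);m*=k
    if close:
        n,l,st,_=cv2.connectedComponentsWithStats(m);m=np.zeros_like(m)
        for i in range(1,n):
            if st[i,4]>6:m[l==i]=1
        pts=np.argwhere(m)[:,::-1].astype(np.int32);m[:]=0;cv2.fillConvexPoly(m,cv2.convexHull(pts),1)
    return m.astype(np.float32)
def walls():
    B=[]
    for L,yc,g in((.178,-.047,.098),(.138,.047,.074)):
        for sx in(-1,1):
            xe=sorted((sx*L/2,sx*(L/2+.005)));B.append(box(*xe,yc-.0335,yc+.0335,.004,.02))
            for sy in(-1,1):
                B.append(box(*sorted((sx*g/2,sx*(L/2+.005))),*sorted((yc+sy*.0285,yc+sy*.0335)),.004,.02))
    return B
HB=lambda L:[box(-L/2,L/2,-.022,.008,0,.026)]
def hinge(p,L):return T(p,[(L/2-.012,.014,.011)])[0]
def overlay(s,items):
    s=dict(s);im=cv2.resize(s['pixels'],None,fx=4,fy=4,interpolation=cv2.INTER_CUBIC)
    for p,boxes in items:
        for b in boxes: cv2.polylines(im,[cv2.convexHull(((proj(s,T(p,b))+.5)*4).astype(np.int32))],True,(255,0,0),1)
    return im
E
cat > m1.py <<'E'
from fit import *
a=snapshot('top');b=snapshot('scene')
for s,pts in((a,[(255,200),(338,184),(148,172)]),(b,[(235,190),(141,214),(370,204)])):
    for u in pts:print('bright',np.percentile(s['pixels'][u[1]-25:u[1]+25,u[0]-25:u[0]+25].min(2),[5,50,90,98]))
res={}
for n,L,ca,cb in(('long',.16,(258,202),(235,190)),('short',.12,(339,184),(141,214))):
    va=(a,white(a,ca,34),0);vb=(b,white(b,cb,28),0)
    g=ray(a,[ca],.02)[0]
    for vs in([va],[vb],[va,vb]):
        p,c=fit(vs,HB(L),[g[0],g[1],-.15]);print(n,p.round(4),round(c,3))
    h=hinge(p,L);res[n]=p
    for cn,s in(('top',a),('scene',b)):
        hp=proj(s,h)[0];ds=[d for d in silhouettes(cn,n+'_thermometer')]
        if not ds:continue
        d=min(ds,key=lambda d:np.hypot(*(np.array(d['point'])[::-1]-hp)))
        q=np.argwhere(d['mask'])[:,::-1];P=ray(s,q,.011)
        H=T([0,0,0],P);c_,s_=np.cos(p[2]),np.sin(p[2]);dy=-(P[:,0]-p[0])*s_+(P[:,1]-p[1])*c_
        i=np.argmax(dy);print(' tip',cn,P[i].round(3),'r',np.hypot(*(P[i]-h)[:2]).round(3),'hinge',h.round(3))
va=(a,white(a,(148,172),52,110,False),0);vb=(b,white(b,(370,204),50,110,False),0)
g=ray(a,[(147,172)],.01)[0]
for vs in([va],[vb],[va,vb]):
    p,c=fit(vs,walls(),[g[0],g[1],-.1]);print('case',p.round(4),round(c,3))
res['case']=p
print('pockets',T(p,[(0,-.047,.004),(0,.047,.004)]).round(4))
np.save('res.npy',res)
it=[(res['long'],HB(.16)),(res['short'],HB(.12)),(res['case'],walls())]
A=overlay(a,it)[4*135:4*235,4*90:4*360];B=overlay(b,it)[4*150:4*250,4*110:4*430]
o=np.vstack([cv2.resize(A,(800,296)),cv2.resize(B,(800,250))]);cv2.imwrite('pics/ov.png',o[:,:,::-1])
E
python3 m1.py
```

```text
bright [108. 119. 180. 201.]
bright [106.  118.  141.1 198. ]
bright [ 18.  25. 110. 156.]
bright [ 64.95 134.   198.2  224.  ]
bright [ 62. 134. 149. 225.]
bright [ 15.    29.   130.   242.02]
long [ 0.4502 -0.1166 -0.1031] 0.833
long [ 0.491  -0.0865 -0.7157] 0.726
long [ 0.4843 -0.0894 -0.6697] 0.779
 tip top [0.501 0.002 0.011] r 0.13 hinge [ 0.546 -0.121  0.011]
 tip scene [0.502 0.013 0.011] r 0.141 hinge [ 0.546 -0.121  0.011]
short [ 0.514  -0.4214  0.3442] 0.803
short [ 0.5554 -0.3591 -0.9578] 0.727
short [ 0.535  -0.373  -0.7352] 0.786
 tip top [ 0.598 -0.278  0.011] r 0.119 hinge [ 0.58  -0.395  0.011]
case [ 0.5583  0.2593 -0.1786] 0.888
case [ 0.559   0.2576 -0.1856] 0.844
case [ 0.5587  0.2588 -0.18  ] 0.867
pockets [[0.5503 0.2125 0.004 ]
 [0.5671 0.305  0.004 ]]
```

View pics/ov.png

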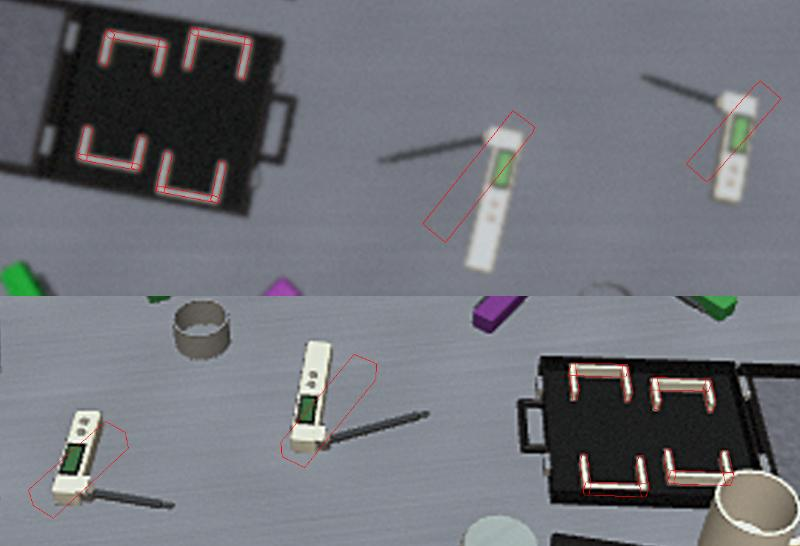

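The case outline fits well. The handle fits failed because the white threshold was too low, so I'll raise it.

```bash
sed -i 's/white(a,ca,34)/white(a,ca,34,152)/;s/white(b,cb,28)/white(b,cb,30,165)/;s/-.15\]/-.2]/' m1.py
sed -i 's/^HB=.*/HB=lambda L:[box(-L\/2,L\/2,-.022,.008,0,.026),box(L\/2-.0205,L\/2-.0035,.008,.0225,.003,.02)]/' fit.py
# fit the hull of handle+hub as one polygon
sed -i 's/^HB=.*/HB=lambda L:[box(-L\/2,L\/2,-.022,.008,0,.026)+box(L\/2-.019,L\/2-.005,.008,.0215,.004,.018)]/' fit.py
python3 m1.py
```

```text
bright [108. 119. 179. 201.]
bright [106.  118.  141.1 198. ]
bright [ 18.  25. 111. 155.]
bright [ 64. 135. 198. 224.]
bright [ 62.  134.  148.1 225. ]
bright [ 15.  29. 130. 241.]
long [ 0.4557 -0.1067 -0.2274] 0.079
long [ 0.4499 -0.1067 -0.2344] 0.253
long [ 0.4549 -0.1066 -0.2336] 0.169
 tip top [ 0.504 -0.012  0.011] r 0.099 hinge [ 0.524 -0.109  0.011]
 tip scene [0.502 0.013 0.011] r 0.124 hinge [ 0.524 -0.109  0.011]
short [ 0.5157 -0.3755 -0.2049] 0.155
short [ 0.4984 -0.3752 -0.1452] 0.313
short [ 0.5127 -0.3746 -0.1855] 0.241
 tip top [ 0.591 -0.281  0.011] r 0.093 hinge [ 0.562 -0.37   0.011]
 tip scene [ 0.596 -0.284  0.011] r 0.093 hinge [ 0.562 -0.37   0.011]
case [ 0.5585  0.259  -0.1835] 0.886
case [ 0.559   0.2576 -0.1855] 0.845
case [ 0.5586  0.2586 -0.1816] 0.867
pockets [[0.5501 0.2123 0.004 ]
 [0.5671 0.3048 0.004 ]]
```

View pics/ov.png

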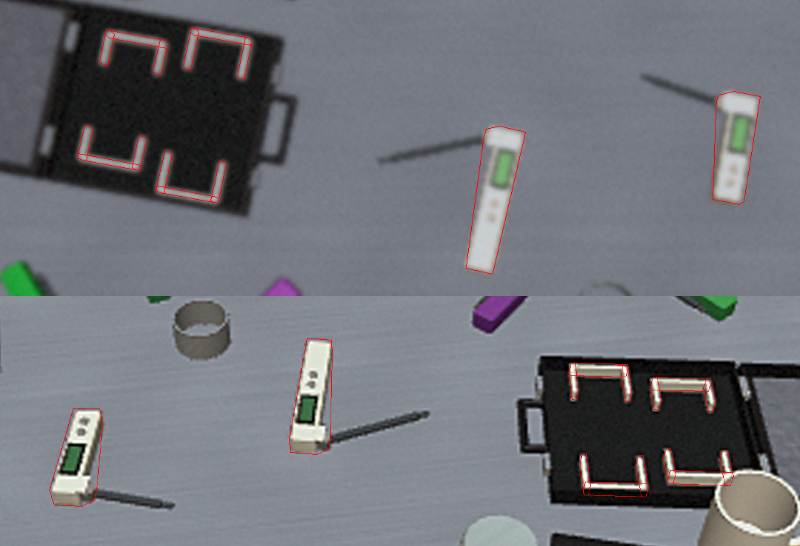

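The handle fits are now good:

| | x (m) | y (m) | yaw (rad) | Fold (rad) |
|---|---|---|---|---|
| Long | 0.455 | -0.107 | -0.23 | about 1.16 |
| Short | 0.515 | -0.375 | -0.20 | about 1.72 |

I'll move towards the long thermometer and refine with the wrist camera.

Call:
{"fn": "play_rows", "kwargs": {
  "rows": [
    [0, [2.5, -3.3, 0], [0, 0, 0.05]],
    [0, [5, -6.6, 0], [0, 0, 0.1]],
    [0, [7.5, -9.9, 0], [0, 0, 0.15]],
    [0, [10, -13.2, 0], [0, 0, 0.2]],
    [0, [12.5, -16.5, 0], [0, 0, 0.215]],
    [0, [15, -19.8, 0], [0, 0, 0.215]],
    [0, [17.5, -23.1, 0], [0, 0, 0.215]],
    [0, [20, -26.4, 0], [0, 0, 0.215]]
  ]
}}

```text
time: 1.67
tool_pos: [0.4375, 0.2308, 0.2058]
ee_rot: [3.141, 0.001, 2.912]
wrist_force: [0.3, 0.1, 0.1]
width: 0.0441
```

Call:
{"fn": "play_rows", "kwargs": {
  "rows": [
    [0, [2, -3.6, 0], [0, 0, 0]],
    [0, [4, -7.2, 0], [0, 0, 0]],
    [0, [6, -10.8, 0], [0, 0, 0]],
    [0, [8, -14.4, 0], [0, 0, 0]],
    [0, [10, -18, 0], [0, 0, 0]],
    [0, [10, -20, 0], [0, 0, 0]],
    [0, [10, -20, 0], [0, 0, 0]]
  ]
}}

```text
time: 2.25
tool_pos: [0.5373, 0.0282, 0.205]
ee_rot: [-3.14, -0.001, 2.906]
wrist_force: [0.0, 0.2, -0.3]
width: 0.0008
```

```bash
cat > m2.py <<'E'
from h import *
s=snapshot('wrist');save(s,'w1.png',1.5)
o=get_obs();print(o['time'],o['tool_pos'],o['ee_rot'],o['joint_positions'])
P=proj(s,[(.524,-.109,.011),(.502,.013,.011),(.4557,-.1067,.026)]);print(P)
E
python3 m2.py
```

```text
2.3 [0.53692678 0.03063226 0.20516857] [ 3.14148187e+00 -7.46729135e-04  2.90782191e+00] [-4.86110731e-02  6.06115303e-02  1.39968826e+00  2.47900169e-04
  1.68200643e+00 -1.38560919e+00]
[[134.57728536 183.91123736]
 [231.70120782 140.74303454]
 [111.4621949  126.52290707]]
```

View pics/w1.png

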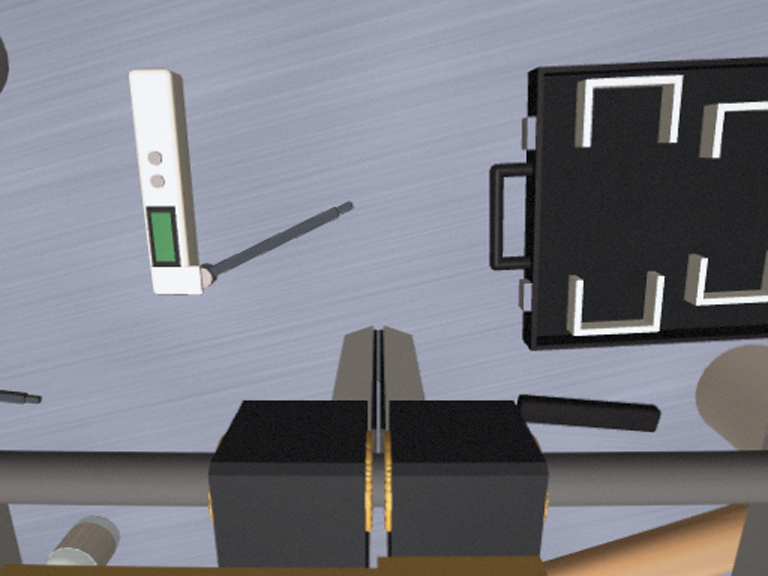

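The wrist view shows the long handle's hub at about (137,184), its tip at (233,137), and the case to the right. I'll refine the handle with this view and work out the push arc.

```bash
cat > push.py <<'E'
from fit import *
def bar(s,hp,tp):return ray(s,[hp,tp],.011)
def arc(h,phi0,phi1,r,yaw,n,tool,z,pre=.012,over=.003):
    ty=np.array([-np.sin(yaw),np.cos(yaw)]);tx=np.array([np.cos(yaw),np.sin(yaw)])
    for i,ph in enumerate(np.r_[phi0,np.linspace(phi0,phi1,n)]):
        u=np.array([np.cos(ph),np.sin(ph)]);nn=np.array([np.sin(ph),-np.cos(ph)])
        g=pre if i==0 else (-over if i==n else 0)
        c=h[:2]+r*u+(.004+.008*abs(nn@tx)+.0125*abs(nn@ty)+g)*nn
        print(i,c.round(4),'shift cm',((np.r_[c,z]-tool)*100).round(1))
E
python3 - <<'E'
from push import *
s=snapshot('wrist');im=s['pixels']
m=white(s,(112,122),62,185)
p,c=fit([(s,m,0)],HB(.16),[.4557,-.1067,-.23]);print('long wrist',p.round(4),c)
print('hinge model',hinge(p,.16))
B=bar(s,(136.7,184),(233.3,137.3));print(B)
h=hinge(p,.16);d=B[1]-h;print('r',np.hypot(*d[:2]),'phi',np.arctan2(d[1],d[0]),'end',np.pi+p[2])
m=white(s,(440,140),72,140,False)
pc,cc=fit([(s,m,0)],walls(),[.5586,.2586,-.1816]);print('case',pc.round(4),cc)
arc(h,np.arctan2(d[1],d[0]),np.pi+p[2],.11,p[2],9,get_obs()['tool_pos'],.006)
E
```

```text
long wrist [ 0.4664 -0.1094 -0.231 ] 0.39786577224731445
hinge model [ 0.53581398 -0.11135387  0.011     ]
[[ 0.52455407 -0.1038625   0.011     ]
 [ 0.49836243  0.01835767  0.011     ]]
r 0.1350100085510727 phi 1.8518814236990377 end 2.910632543262988
case [ 0.562   0.2617 -0.1561] 0.8377920389175415
0 [0.5333 0.0024] shift cm [ -0.3  -3.  -19.9]
1 [ 0.5217 -0.0009] shift cm [ -1.5  -3.3 -19.9]
2 [ 0.508  -0.0034] shift cm [ -2.9  -3.6 -19.9]
3 [ 0.4945 -0.0077] shift cm [ -4.2  -4.  -19.9]
4 [ 0.4814 -0.0139] shift cm [ -5.5  -4.6 -19.9]
5 [ 0.4691 -0.0219] shift cm [ -6.8  -5.4 -19.9]
6 [ 0.4577 -0.0317] shift cm [ -7.9  -6.4 -19.9]
7 [ 0.4477 -0.0431] shift cm [ -8.9  -7.5 -19.9]
8 [ 0.4392 -0.056 ] shift cm [ -9.7  -8.8 -19.9]
9 [ 0.4318 -0.073 ] shift cm [-10.5 -10.5 -19.9]
```

Run:
```python
from push import *
arc(np.array([.5245,-.1075]),1.77,2.91,.11,-.23,9,get_obs()['tool_pos'],.006,.015,.004)
```

```text
0 [0.5336 0.0066] shift cm [ -0.3  -2.6 -19.9]
1 [0.5189 0.0036] shift cm [ -1.8  -2.9 -19.9]
2 [0.5041 0.002 ] shift cm [ -3.3  -3.  -19.9]
3 [ 0.4894 -0.0017] shift cm [ -4.7  -3.4 -19.9]
4 [ 0.4751 -0.0074] shift cm [ -6.2  -4.  -19.9]
5 [ 0.4615 -0.0154] shift cm [ -7.5  -4.8 -19.9]
6 [ 0.449  -0.0254] shift cm [ -8.8  -5.7 -19.9]
7 [ 0.4379 -0.0373] shift cm [ -9.9  -6.9 -19.9]
8 [ 0.4285 -0.051 ] shift cm [-10.8  -8.3 -19.9]
9 [ 0.4203 -0.0701] shift cm [-11.6 -10.2 -19.9]
```

Call:
{"fn": "play_rows", "kwargs": {
  "rows": [
    [0, [-0.3, -2.6, -4], [0, 0, 0]],
    [0, [-0.3, -2.6, -8], [0, 0, 0]],
    [0, [-0.3, -2.6, -12], [0, 0, 0]],
    [0, [-0.3, -2.6, -16], [0, 0, 0]],
    [0, [-0.3, -2.6, -18.5], [0, 0, 0]],
    [0, [-0.3, -2.6, -19.8], [0, 0, 0]],
    [0, [-0.3, -2.6, -19.8], [0, 0, 0]]
  ]
}}

```text
time: 2.93
tool_pos: [0.5299, 0.0087, 0.0033]
ee_rot: [-3.141, -0.009, 2.914]
wrist_force: [-0.8, -0.2, 0.2]
width: 0.0006
```

Call:
{"fn": "play_rows", "kwargs": {
  "rows": [
    [0, [-1.5, -0.3, 0], [0, 0, 0]],
    [0, [-3, -0.4, 0], [0, 0, 0]],
    [0, [-4.4, -0.8, 0], [0, 0, 0]],
    [0, [-5.9, -1.4, 0], [0, 0, 0]],
    [0, [-7.2, -2.2, 0], [0, 0, 0]],
    [0, [-8.5, -3.1, 0], [0, 0, 0]],
    [0, [-9.6, -4.3, 0], [0, 0, 0]],
    [0, [-10.5, -5.7, 0], [0, 0, 0]]
  ]
}}

```text
time: 3.6
tool_pos: [0.4293, -0.0496, 0.0096]
ee_rot: [3.141, 0.004, 2.915]
wrist_force: [1.2, 0.2, 0.0]
width: 0.0007
```

Call:
{"fn": "play_rows", "kwargs": {
  "rows": [
    [0, [-0.3, -0.6, 0], [0, 0, 0]],
    [0, [-0.5, -1.1, 0], [0, 0, 0]],
    [0, [-0.7, -1.5, 0], [0, 0, 0]],
    [0, [-0.8, -1.9, 0], [0, 0, 0]],
    [0, [-0.8, -1.9, 0], [0, 0, 0]]
  ]
}}

```text
time: 4.02
tool_pos: [0.4214, -0.0696, 0.0081]
ee_rot: [3.141, 0.001, 2.912]
wrist_force: [0.8, 0.9, 2.2]
width: 0.0007
```

Run:
```python
from push import *
a=snapshot('top');b=snapshot('scene')
A=cv2.resize(a['pixels'][150:250,190:310],(720,600));cv2.imwrite('pics/p1.png',np.hstack([cv2.resize(A,(400,333)),cv2.resize(b['pixels'][150:250,190:310],(400,333))])[:,:,::-1])
```

```text
(no output)
```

View pics/p1.png

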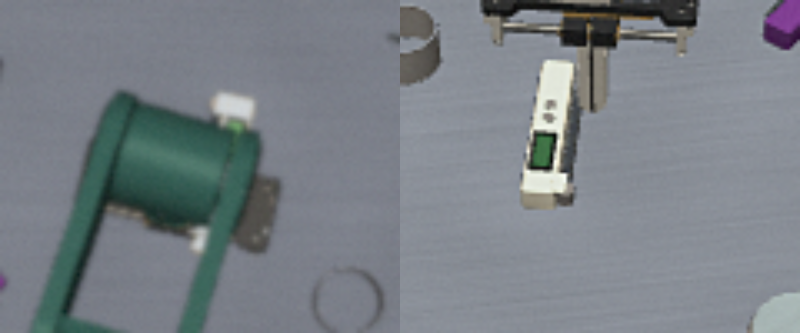

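The scene crop shows the long probe lying along its handle. The tool's position in the handle frame, y ≈ 28 mm, also says the probe is home. Next is the short probe.

Call:
{"fn": "play_rows", "kwargs": {
  "rows": [
    [0, [0.3, 1.5, 0], [0, 0, 0]],
    [0, [0.3, 1.5, 4], [0, 0, 0]],
    [0, [0.3, 1.5, 8], [0, 0, 0]],
    [0, [0.3, 1.5, 12], [0, 0, 0]],
    [0, [2.5, -1, 14.5], [0, 0, 0]],
    [0, [5, -3.5, 16.5], [0, 0, 0]],
    [0, [7.5, -6.4, 18], [0, 0, 0]],
    [0, [10, -9.3, 19.5], [0, 0, 0]]
  ]
}}

```text
time: 4.78
tool_pos: [0.5221, -0.1633, 0.2038]
ee_rot: [-3.142, 0.001, 2.913]
wrist_force: [0.0, -0.3, 0.8]
width: 0.0004
```

Call:
{"fn": "play_rows", "kwargs": {
  "rows": [
    [0, [2.4, -3, 0], [0, 0, 0]],
    [0, [4.8, -6, 0], [0, 0, 0]],
    [0, [7, -9, 0], [0, 0, 0]],
    [0, [9, -11.5, 0], [0, 0, 0]],
    [0, [9, -11.5, 0], [0, 0, 0]],
    [0, [9, -11.5, 0], [0, 0, 0]]
  ]
}}

```text
time: 5.28
tool_pos: [0.6108, -0.2782, 0.1993]
ee_rot: [3.14, -0.005, 2.911]
wrist_force: [0.3, 0.4, -1.1]
width: 0.0006
```

Run:
```python
from push import *
s=snapshot('wrist');save(s,'w2.png',1.5)
o=get_obs();print(o['tool_pos'],o['ee_rot'][2])
print(proj(s,[(.562,-.37,.011),(.594,-.282,.011),(.4557,-.1067,.026)]))
```

```text
[ 0.61050386 -0.2771229   0.20078173] 2.9116801052034305
[[160.87938839 146.00376782]
 [244.92535677 155.82797727]
 [390.04793358 -23.46857376]]
```

View pics/w2.png

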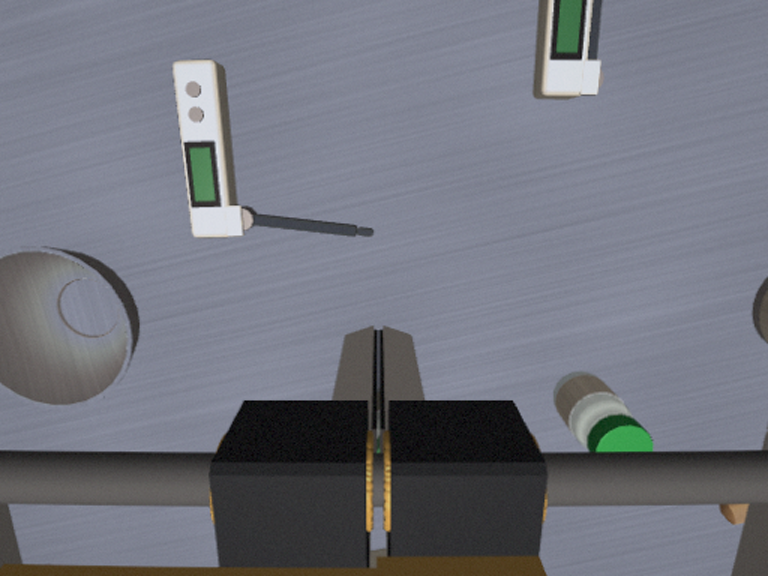

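The wrist view shows the short hub at about (163,145), its tip at (248,154), the bowl on the left at (40,215), and a jar at (405,285).

Run:
```python
from push import *
s=snapshot('wrist');a=snapshot('top')
print('jars',ray(a,[(311.5,112),(266.5,104),(380,155)],.085).round(3))
im=s['pixels'];m=white(s,(137,100),60,170);print(m.sum(),np.percentile(im[45:155,110:165].min(2),[10,30,50,70,90]))
for st in([.515,-.375,-.2],):
    p,c=fit([(s,m,0)],HB(.12),st);print('short wrist',p.round(4),c)
B=bar(s,(163.3,145.3),(248,154));print(B.round(4),np.hypot(*(B[1]-B[0])[:2]),hinge(p,.12))
h=B[0];d=B[1]-h;ph=np.arctan2(d[1],d[0]);print('phi',ph,np.pi+p[2])
arc(np.array([.562,-.369]),ph-.03,np.pi-.2,.08,-.23,13,get_obs()['tool_pos'],.006,.013,.004)
```

```text
jars [[ 0.736 -0.289  0.085]
 [ 0.763 -0.144  0.085]
 [ 0.594 -0.502  0.085]]
4040.0 [ 75. 124. 129. 188. 217.]
short wrist [ 0.5121 -0.3745 -0.1456] 0.19067835807800293
[[ 0.562  -0.3667  0.011 ]
 [ 0.593  -0.2774  0.011 ]] 0.09454750899359737 [ 0.56166455 -0.3675776   0.011     ]
phi 1.237432474931437 2.9959768044909514
0 [ 0.6153 -0.3037] shift cm [  0.5  -2.7 -19.7]
1 [ 0.6031 -0.2991] shift cm [ -0.7  -2.3 -19.7]
2 [ 0.5912 -0.2935] shift cm [ -1.9  -1.7 -19.7]
3 [ 0.5817 -0.2902] shift cm [ -2.9  -1.4 -19.7]
4 [ 0.5717 -0.2881] shift cm [ -3.9  -1.2 -19.7]
5 [ 0.5612 -0.2873] shift cm [ -4.9  -1.1 -19.7]
6 [ 0.5504 -0.2879] shift cm [ -6.   -1.2 -19.7]
7 [ 0.5394 -0.2901] shift cm [ -7.1  -1.4 -19.7]
8 [ 0.5286 -0.2939] shift cm [ -8.2  -1.8 -19.7]
9 [ 0.5182 -0.2994] shift cm [ -9.2  -2.3 -19.7]
10 [ 0.5086 -0.3066] shift cm [-10.2  -3.  -19.7]
11 [ 0.4999 -0.3154] shift cm [-11.   -3.9 -19.7]
12 [ 0.4926 -0.3257] shift cm [-11.8  -4.9 -19.7]
13 [ 0.4861 -0.3406] shift cm [-12.4  -6.4 -19.7]
```

Call:
{"fn": "play_rows", "kwargs": {
  "rows": [
    [0, [0.5, -2.7, -4], [0, 0, 0]],
    [0, [0.5, -2.7, -8], [0, 0, 0]],
    [0, [0.5, -2.7, -12], [0, 0, 0]],
    [0, [0.5, -2.7, -16], [0, 0, 0]],
    [0, [0.5, -2.7, -18.2], [0, 0, 0]],
    [0, [0.5, -2.7, -19.4], [0, 0, 0]],
    [0, [0.5, -2.7, -19.4], [0, 0, 0]]
  ]
}}

```text
time: 6.02
tool_pos: [0.6135, -0.3022, 0.0056]
ee_rot: [3.14, -0.006, 2.913]
wrist_force: [-0.8, 1.0, -0.1]
width: 0.0003
```

Call:
{"fn": "play_rows", "kwargs": {
  "rows": [
    [0, [-1.2, 0.4, 0], [0, 0, 0]],
    [0, [-2.4, 1, 0], [0, 0, 0]],
    [0, [-3.4, 1.3, 0], [0, 0, 0]],
    [0, [-4.4, 1.5, 0], [0, 0, 0]],
    [0, [-5.4, 1.6, 0], [0, 0, 0]],
    [0, [-6.5, 1.5, 0], [0, 0, 0]],
    [0, [-7.6, 1.3, 0], [0, 0, 0]],
    [0, [-8.7, 0.9, 0], [0, 0, 0]]
  ]
}}

```text
time: 6.68
tool_pos: [0.5299, -0.2961, 0.012]
ee_rot: [-3.14, 0.006, 2.913]
wrist_force: [0.3, -0.5, 0.8]
width: 0.0001
```

Call:
{"fn": "play_rows", "kwargs": {
  "rows": [
    [0, [-1, -0.5, 0], [0, 0, 0]],
    [0, [-2, -1.2, 0], [0, 0, 0]],
    [0, [-2.8, -2.1, 0], [0, 0, 0]],
    [0, [-3.6, -3.1, 0], [0, 0, 0]],
    [0, [-3.9, -3.8, 0], [0, 0, 0]],
    [0, [-4.2, -4.4, 0], [0, 0, 0]],
    [0, [-4.2, -4.7, 0], [0, 0, 0]],
    [0, [-4.2, -4.7, 0], [0, 0, 0]]
  ]
}}

```text
time: 7.35
tool_pos: [0.4862, -0.3429, 0.0082]
ee_rot: [3.141, -0.001, 2.911]
wrist_force: [-0.8, 0.9, 2.1]
width: 0.0007
```

Call:
{"fn": "play_rows", "kwargs": {
  "rows": [
    [0, [0.2, 1.2, 0], [0, 0, 0]],
    [0, [0.3, 1.8, 4], [0, 0, 0]],
    [0, [0.3, 1.8, 8], [0, 0, 0]],
    [9, [1.5, 1.8, 12], [0, 0, 0]],
    [9, [3, 1.8, 16], [0, 0, 0]],
    [9, [4, 1.8, 20], [0, 0, 0]],
    [9, [4, 1.8, 20], [0, 0, 0]]
  ]
}}

```text
time: 7.93
tool_pos: [0.532, -0.3254, 0.2193]
ee_rot: [-3.135, 0.017, 2.915]
wrist_force: [1.2, -0.4, 1.9]
width: 0.0239
```

Run:
```python
from push import *
s=snapshot('wrist');save(s,'w3.png',1.5);o=get_obs();print(o['time'],o['tool_pos'],o['ee_rot'])
```

```text
7.9833 [ 0.53040106 -0.32485856  0.21523924] [-3.13670262  0.01194432  2.91414145]
```

View pics/w3.png

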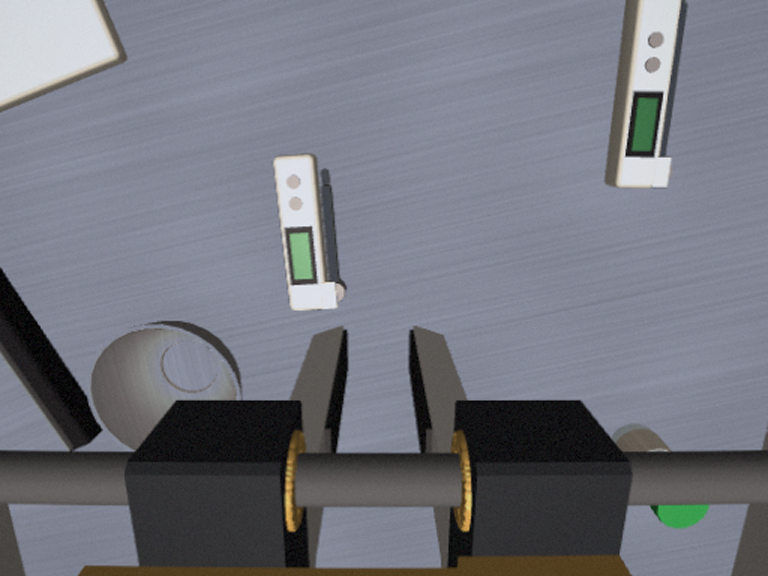

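Both probes are shut: the short handle is at about (200,155) with its bar along its right side, and the long one is at (430,70). Next I'll find the grasp pose of each.

Run:
```python
from push import *
s=snapshot('wrist');a=snapshot('top');b=snapshot('scene')
c=ray(s,np.array([(275,157),(315,156),(290,309),(336,307)])/1.5,.026);print(c.round(4))
e=c[2]-c[0];print('yaw edge',np.arctan2(e[1],e[0]),np.hypot(*e[:2]))
for n,L,P in(('short',.12,[(a,(339,184),34,152),(b,(141,214),30,165),(s,(205,155),60,170)]),('long',.16,[(a,(258,202),34,152),(b,(235,190),30,165)])):
    g={'short':[.512,-.3745,-.17],'long':[.4557,-.1067,-.23]}[n]
    for v in P:
        m=white(v[0],v[1],v[2],v[3]);p,k=fit([(v[0],m,0)],HB(L),g);print(n,p.round(4),round(k,3),m.sum())
# bar tip / hinge on short
print(ray(s,np.array([(325,170),(338,291)])/1.5,.015).round(4))
cv2.imwrite('pics/chk.png',overlay(s,[([.512,-.376,-.17],HB(.12))])[360:1400,600:1100:,::-1])
```

```text
[[ 0.4475 -0.3824  0.026 ]
 [ 0.4533 -0.3542  0.026 ]
 [ 0.5605 -0.4029  0.026 ]
 [ 0.5669 -0.3676  0.026 ]]
yaw edge -0.17976989573758995 0.11486438571120294
short [ 0.5248 -0.3928 -0.6096] 0.275 558.0
short [ 0.5033 -0.3782 -0.1041] 0.3 419.0
short [ 0.5118 -0.3761 -0.1517] 0.127 3328.0
long [ 0.456  -0.107  -0.2423] 0.073 610.0
long [ 0.4452 -0.1063 -0.216 ] 0.232 477.0
[[ 0.4647 -0.351   0.015 ]
 [ 0.5577 -0.3646  0.015 ]]
```

Call:
{"fn": "play_rows", "kwargs": {
  "rows": [
    [7, [-0.8, -2.5, 0], [0, 0, 0.06]],
    [7, [-1.6, -5.1, -4], [0, 0, 0.06]],
    [7, [-1.6, -5.1, -8], [0, 0, 0.06]],
    [7, [-1.6, -5.1, -8], [0, 0, 0.06]],
    [7, [-1.6, -5.1, -8], [0, 0, 0.06]]
  ]
}}

```text
time: 8.55
tool_pos: [0.5073, -0.3727, 0.1217]
ee_rot: [3.134, -0.012, 2.971]
wrist_force: [-0.3, 1.2, 1.3]
width: 0.0696
```

Run:
```python
import bench
from push import *
print([ (k,getattr(bench,k)) for k in dir(bench) if 'grasp' in k.lower()])
s=snapshot('wrist');save(s,'w4.png',1.5);o=get_obs();print(o['time'],o['tool_pos'],o['ee_rot'],o['width'])
m=white(s,(225,200),110,175);p,k=fit([(s,m,0)],HB(.12),[.511,-.3745,-.17]);print(p.round(4),k,m.sum())
```

```text
[('tcp_to_grasp', 0.0188)]
8.6 [ 0.50945388 -0.37401216  0.12592728] [ 3.13795922 -0.00501223  2.97175408] 0.06979152890845185
[ 0.5145 -0.375  -0.1628] 0.1648133397102356 4893.0
```

View pics/w4.png

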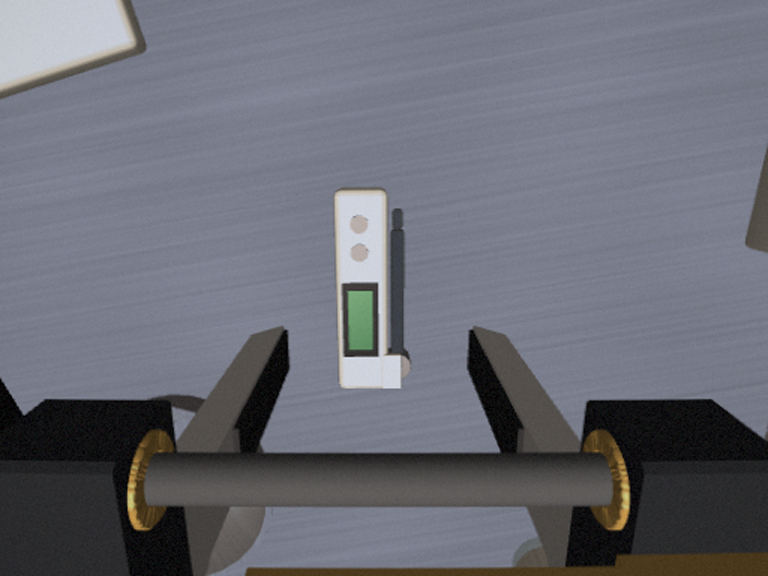

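The gripper is aligned over the closed short thermometer, whose handle spans rows 125–259 around column 240. Now I'll descend and grip.

Call:
{"fn": "play_rows", "kwargs": {
  "rows": [
    [7, [0.3, -0.2, -3], [0, 0, 0]],
    [7, [0.3, -0.2, -6], [0, 0, 0]],
    [7, [0.3, -0.2, -9], [0, 0, 0]],
    [7, [0.3, -0.2, -10.5], [0, 0, 0]],
    [7, [0.3, -0.2, -11.5], [0, 0, 0]],
    [7, [0.3, -0.2, -12], [0, 0, 0]],
    [7, [0.3, -0.2, -12], [0, 0, 0]]
  ]
}}

```text
time: 9.18
tool_pos: [0.5147, -0.3777, 0.0097]
ee_rot: [-3.141, 0.002, 2.972]
wrist_force: [0.2, -0.3, 0.6]
width: 0.0703
```

Call:
{"fn": "play_rows", "kwargs": {
  "rows": [
    [3.5, [0, 0, 0], [0, 0, 0]],
    [3.5, [0, 0, 0], [0, 0, 0]],
    [3.5, [0, 0, 0], [0, 0, 0]],
    [3.5, [0, 0, 0], [0, 0, 0]],
    [3.5, [0, 0, 0], [0, 0, 0]],
    [3.5, [0, 0, 0], [0, 0, 0]]
  ]
}}

```text
time: 9.68
tool_pos: [0.5139, -0.3781, 0.0094]
ee_rot: [-3.14, 0.001, 2.972]
wrist_force: [0.8, -0.6, 3.3]
width: 0.0388
```

Call:
{"fn": "play_rows", "kwargs": {
  "rows": [
    [3.5, [0, 0, 1], [0, 0, 0]],
    [3.5, [0, 0, 3], [0, 0, 0]],
    [3.5, [0, 0, 6], [0, 0, 0]],
    [3.5, [0, 0, 9], [0, 0, 0]],
    [3.5, [0, 0, 12], [0, 0, 0]],
    [3.5, [0, 0, 15], [0, 0, 0]],
    [3.5, [0, 0, 15], [0, 0, 0]]
  ]
}}

```text
time: 10.27
tool_pos: [0.5162, -0.3796, 0.1666]
ee_rot: [-3.135, 0.011, 2.972]
wrist_force: [1.0, -0.6, -1.8]
width: 0.0385
```

Run:
```python
from push import *
s=snapshot('wrist');save(s,'w5.png',1.5);o=get_obs();print(o['time'],o['tool_pos'],o['ee_rot'],o['width'],o['wrist_force'],o['wrist_torque'],o['joint_positions'])
```

```text
10.3167 [ 0.51527012 -0.37879569  0.16273372] [-3.13753859  0.00700183  2.97185987] 0.03870801419709626 [-0.69830865 -0.02335744 -1.93753492] [ 0.00091468 -0.03212331  0.0099324 ] [-7.22667220e-01  2.91546687e-01  1.21676735e+00  2.27599557e-04
  1.62519102e+00 -2.12370328e+00]
```

View pics/w5.png

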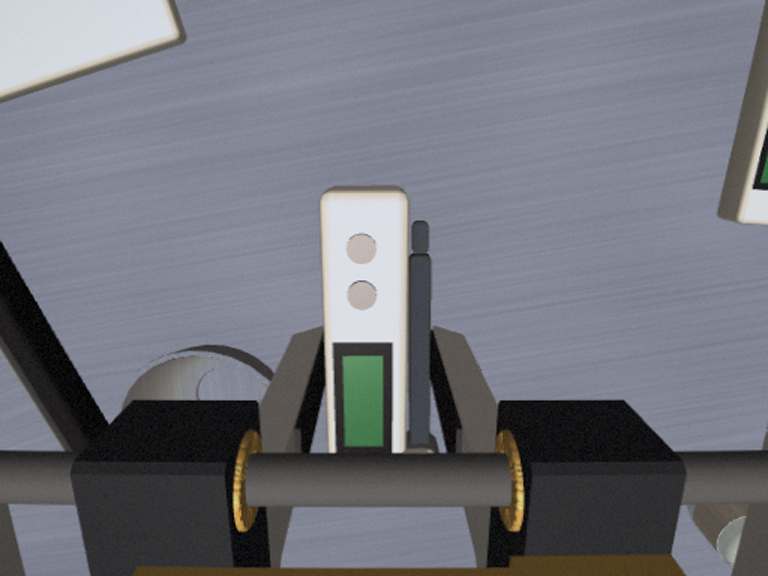

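The short thermometer is gripped squarely at a width of 39 mm, with its bar home against the handle. Next I'll work out the placing shift.

```bash
cat > place.py <<'E'
from push import *
import sys
def pl(s,pix,L,pocket,case=(.5586,.2586,-.1816),graspz=.0094):
    o=get_obs();t=o['tool_pos'];e=ray(s,[pix],t[2]-graspz+.026)[0];y=o['ee_rot'][2]-np.pi
    dx=(e-t)[:2]@[np.cos(y),np.sin(y)];off=dx+L/2 # centre of handle rel. TCP along handle x
    yo={'short':.047,'long':-.047}[pocket];print('off',off,'yaw',y)
    w=T(case,[(0-off,yo-.00225,.004+graspz)])[0];print('target',w.round(4),'shift cm',((w-t)*100).round(1),'turn',case[2]-y)
E
python3 - <<'E'
from place import *
pl(snapshot('wrist'),(365/1.5,188/1.5),.12,'short')
E
```

```text
off -0.0017601760844229153 yaw -0.16979223704680102
target [0.5684 0.3023 0.0134] shift cm [  5.4  68.  -14.6] turn -0.011807762953198991
```

Call:
{"fn": "play_rows", "kwargs": {
  "rows": [
    [3.5, [0.3, 3, 1], [0, 0, 0]],
    [3.5, [0.6, 7, 2], [0, 0, 0]],
    [3.5, [0.9, 11, 3], [0, 0, 0]],
    [3.5, [1.2, 15, 3], [0, 0, 0]],
    [3.5, [1.5, 19, 3], [0, 0, 0]],
    [3.5, [1.8, 23, 3], [0, 0, 0]],
    [3.5, [2.1, 27, 3], [0, 0, 0]],
    [3.5, [2.4, 31, 3], [0, 0, 0]]
  ]
}}

```text
time: 11.03
tool_pos: [0.5355, -0.0651, 0.1842]
ee_rot: [3.141, -0.007, 2.971]
wrist_force: [0.6, 1.1, -4.5]
width: 0.0383
```

Call:
{"fn": "play_rows", "kwargs": {
  "rows": [
    [3.5, [0.3, 4, 0], [0, 0, 0]],
    [3.5, [0.6, 8, 0], [0, 0, 0]],
    [3.5, [0.9, 12, 0], [0, 0, 0]],
    [3.5, [1.2, 16, 0], [0, 0, 0]],
    [3.5, [1.5, 20, 0], [0, 0, 0]],
    [3.5, [1.8, 24, 0], [0, 0, 0]],
    [3.5, [2.2, 28, 0], [0, 0, 0]],
    [3.5, [2.6, 32, 0], [0, 0, -0.012]]
  ]
}}

```text
time: 11.7
tool_pos: [0.5616, 0.2539, 0.1838]
ee_rot: [-3.138, -0.007, 2.96]
wrist_force: [0.6, -0.8, -3.1]
width: 0.0389
```

Call:
{"fn": "play_rows", "kwargs": {
  "rows": [
    [3.5, [0.3, 2.5, 0], [0, 0, 0]],
    [3.5, [0.4, 4, 0], [0, 0, 0]],
    [3.5, [0.4, 5, -2], [0, 0, 0]],
    [3.5, [0.4, 5, -5], [0, 0, 0]],
    [3.5, [0.4, 5, -8], [0, 0, 0]],
    [3.5, [0.4, 5, -10], [0, 0, 0]],
    [3.5, [0.4, 5, -10], [0, 0, 0]],
    [3.5, [0.4, 5, -10], [0, 0, 0]]
  ]
}}

```text
time: 12.37
tool_pos: [0.5656, 0.3008, 0.0846]
ee_rot: [-3.137, -0.006, 2.959]
wrist_force: [0.7, 0.2, -4.0]
width: 0.039
```

Run:
```python
from place import *
s=snapshot('wrist');save(s,'w6.png',1.5)
o=get_obs();print(o['time'],o['tool_pos'],o['ee_rot'],o['width'])
w=np.array([.5684,.3023,.0134]);print((w-o['tool_pos'])*100)
cs=(.5586,.2586,-.1816)
A=overlay(s,[(cs,walls())]);cv2.imwrite('pics/w6.png',cv2.resize(A,(768,576),interpolation=cv2.INTER_AREA)[:,:,::-1])
```

```text
12.4167 [0.56727115 0.30161305 0.08753642] [-3.14014695e+00 -1.82488836e-03  2.95904225e+00] 0.038459641170644564
[ 0.11288527  0.06869536 -7.41364225]
```

View pics/w6.png

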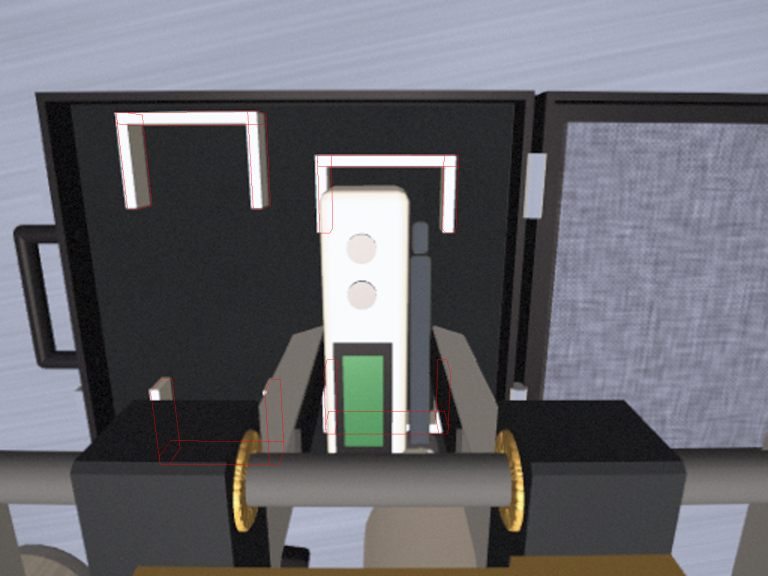

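The wall outlines agree with the picture to within 1–2 mm. The thermometer is over the short pocket, so I'll lower it slowly.

Call:
{"fn": "play_rows", "kwargs": {
  "rows": [
    [3.5, [0.1, 0.1, -2], [0, 0, 0]],
    [3.5, [0.1, 0.1, -4], [0, 0, 0]],
    [3.5, [0.1, 0.1, -5.5], [0, 0, 0]],
    [3.5, [0.1, 0.1, -6.3], [0, 0, 0]],
    [3.5, [0.1, 0.1, -6.7], [0, 0, 0]],
    [3.5, [0.1, 0.1, -7], [0, 0, 0]],
    [3.5, [0.1, 0.1, -7.2], [0, 0, 0]],
    [3.5, [0.1, 0.1, -7.2], [0, 0, 0]]
  ]
}}

```text
time: 13.08
tool_pos: [0.5694, 0.3037, 0.0176]
ee_rot: [3.14, 0.002, 2.96]
wrist_force: [0.4, -0.1, -3.4]
width: 0.0389
```

Call:
{"fn": "play_rows", "kwargs": {
  "rows": [
    [3.5, [0, 0, -0.1], [0, 0, 0]],
    [3.5, [0, 0, -0.2], [0, 0, 0]],
    [3.5, [0, 0, -0.2], [0, 0, 0]]
  ]
}}

```text
time: 13.33
tool_pos: [0.5689, 0.3036, 0.0149]
ee_rot: [3.141, 0.001, 2.96]
wrist_force: [-0.8, -0.4, -3.6]
width: 0.0387
```

Call:
{"fn": "play_rows", "kwargs": {
  "rows": [
    [3.5, [0, 0, -0.1], [0, 0, 0]],
    [3.5, [0, 0, -0.15], [0, 0, 0]],
    [3.5, [0, 0, -0.15], [0, 0, 0]]
  ]
}}

```text
time: 13.58
tool_pos: [0.5688, 0.3036, 0.0134]
ee_rot: [3.141, 0.0, 2.96]
wrist_force: [-0.6, -0.4, -0.9]
width: 0.039
```

Call:
{"fn": "play_rows", "kwargs": {
  "rows": [
    [3.5, [0, 0, -0.1], [0, 0, 0]],
    [3.5, [0, 0, -0.1], [0, 0, 0]]
  ]
}}

```text
time: 13.75
tool_pos: [0.5689, 0.3036, 0.0134]
ee_rot: [3.141, 0.001, 2.96]
wrist_force: [-3.2, -1.9, 4.0]
width: 0.0387
```

Contact: z stopped at 0.0134 and the force rose to +4 N. I'll release with a small opening, then lift and head for the long one.

Call:
{"fn": "play_rows", "kwargs": {
  "rows": [
    [5.2, [0, 0, 0], [0, 0, 0]],
    [5.2, [0, 0, 0], [0, 0, 0]],
    [5.2, [0, 0, 0.2], [0, 0, 0]],
    [5.2, [0, 0, 2], [0, 0, 0]],
    [5.2, [0, 0, 5], [0, 0, 0]],
    [5.2, [0, 0, 9], [0, 0, 0]],
    [5.2, [0, 0, 13], [0, 0, 0]],
    [7, [-1, -4, 16], [0, 0, 0]]
  ]
}}

```text
time: 14.42
tool_pos: [0.5623, 0.2751, 0.1709]
ee_rot: [3.135, 0.006, 2.965]
wrist_force: [-0.0, 0.3, 1.3]
width: 0.0559
```

Call:
{"fn": "play_rows", "kwargs": {
  "rows": [
    [7, [-1, -4, 0], [0, 0, 0]],
    [7, [-2, -8, 0], [0, 0, 0]],
    [7, [-3, -12, 0], [0, 0, 0]],
    [7, [-4, -16, 0], [0, 0, 0]],
    [7, [-5, -20, 0], [0, 0, 0]],
    [7, [-6, -24, -2], [0, 0, -0.05]],
    [7, [-7, -28, -4], [0, 0, -0.05]],
    [7, [-8, -31, -5], [0, 0, -0.05]]
  ]
}}

```text
time: 15.08
tool_pos: [0.4799, -0.0408, 0.1157]
ee_rot: [3.142, 0.001, 2.91]
wrist_force: [0.3, 0.0, -0.5]
width: 0.0699
```

Call:
{"fn": "play_rows", "kwargs": {
  "rows": [
    [7, [-1, -3, 0], [0, 0, 0]],
    [7, [-2, -5.5, 0], [0, 0, 0]],
    [7, [-2, -5.5, 0], [0, 0, 0]],
    [7, [-2, -5.5, 0], [0, 0, 0]]
  ]
}}

```text
time: 15.42
tool_pos: [0.4604, -0.0952, 0.1167]
ee_rot: [3.141, 0.001, 2.907]
wrist_force: [0.3, 0.8, 0.2]
width: 0.0703
```

Run:
```python
from place import *
s=snapshot('wrist')
o=get_obs();print(o['time'],o['tool_pos'],o['ee_rot'],o['width'])
hp=proj(s,[(.4557,-.1067,.026)])[0];print(hp)
m=white(s,hp,110,175)
p,k=fit([(s,m,0)],HB(.16),[.4557,-.1067,-.235]);print(p.round(4),k,m.sum())
A=overlay(s,[(p,HB(.16))]);cv2.imwrite('pics/w7.png',cv2.resize(A,(640,480),interpolation=cv2.INTER_AREA)[:,:,::-1])
g=T(p,[(0,-.002,.006)])[0];print((g-o['tool_pos'])*100,p[2]-(o['ee_rot'][2]-np.pi))
```

```text
15.4667 [ 0.46079728 -0.09421051  0.11678052] [3.14081408e+00 9.26131254e-04 2.90854100e+00] 0.0697308306107445
[237.22358411 189.9637523 ]
[ 0.4564 -0.1061 -0.2484] 0.15772569179534912 6869.0
[ -0.49108646  -1.38011032 -11.07805248] -0.0153386935397693
```

View pics/w7.png

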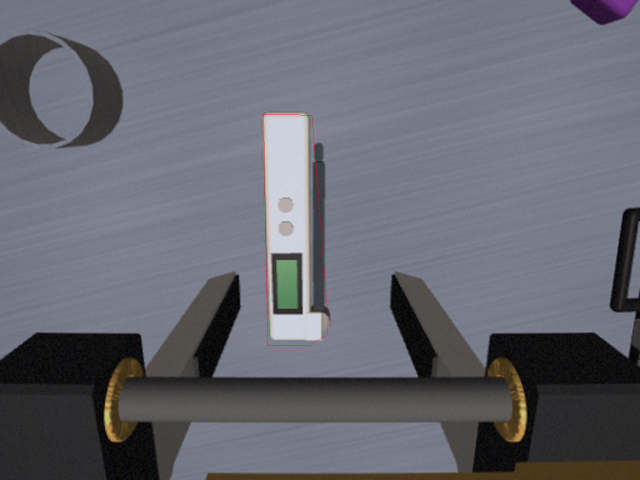

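The long thermometer is centred at about (238,184) in camera pixels with its bar shut. Now I'll grip it.

Call:
{"fn": "play_rows", "kwargs": {
  "rows": [
    [7, [-0.6, -1.4, -3], [0, 0, -0.008]],
    [7, [-0.6, -1.4, -6], [0, 0, -0.008]],
    [7, [-0.6, -1.4, -8.5], [0, 0, -0.008]],
    [7, [-0.6, -1.4, -10], [0, 0, -0.008]],
    [7, [-0.6, -1.4, -10.8], [0, 0, -0.008]],
    [7, [-0.6, -1.4, -10.8], [0, 0, -0.008]],
    [7, [-0.6, -1.4, -10.8], [0, 0, -0.008]]
  ]
}}

```text
time: 16.05
tool_pos: [0.4553, -0.1075, 0.009]
ee_rot: [3.141, 0.001, 2.903]
wrist_force: [0.9, -0.5, 0.6]
width: 0.07
```

Call:
{"fn": "play_rows", "kwargs": {
  "rows": [
    [3.5, [0, 0, 0], [0, 0, 0]],
    [3.5, [0, 0, 0], [0, 0, 0]],
    [3.5, [0, 0, 0], [0, 0, 0]],
    [3.5, [0, 0, 0], [0, 0, 0]],
    [3.5, [0, 0, 0], [0, 0, 0]],
    [3.5, [0, 0, 0], [0, 0, 0]]
  ]
}}

```text
time: 16.55
tool_pos: [0.4549, -0.1085, 0.0092]
ee_rot: [-3.141, 0.001, 2.902]
wrist_force: [-1.2, -0.6, 1.9]
width: 0.0385
```

Call:
{"fn": "play_rows", "kwargs": {
  "rows": [
    [3.5, [0, 0, 1], [0, 0, 0]],
    [3.5, [0, 0, 3], [0, 0, 0]],
    [3.5, [0, 0, 6], [0, 0, 0]],
    [3.5, [0, 0, 9], [0, 0, 0]],
    [3.5, [0, 0, 12], [0, 0, 0]],
    [3.5, [0, 0, 15], [0, 0, 0]],
    [3.5, [0, 0, 15], [0, 0, 0]],
    [3.5, [0, 0, 15], [0, 0, 0]]
  ]
}}

```text
time: 17.22
tool_pos: [0.4552, -0.1085, 0.1599]
ee_rot: [-3.141, 0.003, 2.902]
wrist_force: [-0.0, 0.2, -4.3]
width: 0.0386
```

Run:
```python
from place import *
s=snapshot('wrist');o=get_obs();print(o['time'],o['tool_pos'],o['ee_rot'],o['width'],o['wrist_force'])
im=s['pixels'];col=im[:,230:248].min(2).mean(1);r=[i for i in range(5,200) if col[i]>180][:1];print('far edge row',r,col[60:140:4].round())
for row in(140,170,190):
    w=np.where((im[row].min(1)>170))[0];w=w[(w>190)&(w<300)];print(row,w.min() if len(w) else 0,w.max() if len(w) else 0)
if r: pl(s,(240,r[0]),.16,'long')
```

```text
17.2667 [ 0.45388337 -0.10797964  0.15759237] [ 3.14125294e+00 -1.36044652e-03  2.90169141e+00] 0.038862828426252466 [ 0.34987153  0.21437822 -4.40557025]
far edge row [91] [127. 127. 126. 129. 129. 129. 132. 121. 191. 214. 215. 215. 214. 215.
 216. 215. 215. 215. 215. 216.]
140 214 270
170 215 269
190 216 269
off 0.0020572608336322795 yaw -0.2399012483261811
target [0.5477 0.2105 0.0134] shift cm [  9.4  31.9 -14.4] turn 0.05830124832618108
```

Call:
{"fn": "play_rows", "kwargs": {
  "rows": [
    [3.5, [1, 3, 1], [0, 0, 0.058]],
    [3.5, [2, 6.5, 2], [0, 0, 0.058]],
    [3.5, [3.2, 10.2, 2], [0, 0, 0.058]],
    [3.5, [4.4, 14, 2], [0, 0, 0.058]],
    [3.5, [5.6, 18, 2], [0, 0, 0.058]],
    [3.5, [6.7, 22, 2], [0, 0, 0.058]],
    [3.5, [7.8, 25.9, 2], [0, 0, 0.058]],
    [3.5, [8.8, 29.5, 2], [0, 0, 0.058]]
  ]
}}

```text
time: 17.93
tool_pos: [0.5408, 0.1889, 0.1744]
ee_rot: [-3.139, -0.006, 2.96]
wrist_force: [0.3, -0.3, -4.0]
width: 0.0384
```

Call:
{"fn": "play_rows", "kwargs": {
  "rows": [
    [3.5, [0.6, 1.8, 0], [0, 0, 0]],
    [3.5, [0.6, 2.4, -2], [0, 0, 0]],
    [3.5, [0.6, 2.4, -5], [0, 0, 0]],
    [3.5, [0.6, 2.4, -8], [0, 0, 0]],
    [3.5, [0.6, 2.4, -9.5], [0, 0, 0]],
    [3.5, [0.6, 2.4, -9.5], [0, 0, 0]],
    [3.5, [0.6, 2.4, -9.5], [0, 0, 0]]
  ]
}}

```text
time: 18.52
tool_pos: [0.5459, 0.2101, 0.0795]
ee_rot: [-3.138, -0.007, 2.96]
wrist_force: [0.7, 0.3, -2.7]
width: 0.0388
```

Run:
```python
from place import *
s=snapshot('wrist');o=get_obs();t=o['tool_pos'];print(o['time'],t,o['ee_rot'],o['width'])
print((np.array([.5477,.2105,.0134])-t)*100, o['ee_rot'][2]-np.pi+.1816)
# far-end wall check: predicted vs seen wall rows
P=proj(s,T((.5586,.2586,-.1816),[(-.094,-.047-.03,.02),(-.094,-.047+.03,.02),(-.089,-.047-.03,.02),(-.089,-.0805,.02),(-.089,-.0135,.02)]));print(P.round(1))
im=s['pixels'].min(2)
for c in(205,215,270):
    w=np.where(im[:110,c]>130)[0];print(c,w)
r=int(P[3][1])+6;w=np.where(im[r]>110)[0];print('row',r,w)
cv2.imwrite('pics/w8.png',s['pixels'][:,:,::-1])
```

```text
18.5667 [0.54765708 0.2105282  0.08203233] [-3.14037588e+00 -2.75109569e-03  2.95967036e+00] 0.03838382434591166
[ 4.29205087e-03 -2.82033139e-03 -6.86323291e+00] -0.0003222922315573029
[[212.7  77.7]
 [300.5  77.7]
 [212.9  85.3]
 [207.8  85.3]
 [305.3  85.4]]
205 [ 0  1  2  3  4  5  6  7  8  9 10 11 12 13 14 15 16 17 18 19 20 21 22 23
 24 25 26 27 28 29 30 31 32 33 34 35 36 37 38 39 40 41 42 43 44 45 46 47
 48 49 50 51 52 53 54 55 56 57 58 59 60 61 62]
215 [  0   1   2   3   4   5   6   7   8   9  10  11  12  13  14  15  16  17
  18  19  20  21  22  23  24  25  26  27  28  29  30  31  32  33  34  35
  36  37  38  39  40  41  42  43  44  45  46  47  48  49  50  51  52  53
  54  55  56  57  58  59  60  61  62  78  79  80  81  82  83  84  85  91
  92  93  94  95  96  97  98  99 100 101 102 103 104 105 106 107 108 109]
270 [  0   1   2   3   4   5   6   7   8   9  10  11  12  13  14  15  16  17
  18  19  20  21  22  23  24  25  26  27  28  29  30  31  32  33  34  35
  36  37  38  39  40  41  42  43  44  45  46  47  48  49  50  51  52  53
  54  55  56  57  58  59  60  61  62  78  79  80
[... 351 characters left out ...]
60  61  62  63  64  65  66  67  68  69  70  71
  72  73  74  75  76  77  78  79  80  81  82  83  84  85  86  87  88  89
  90  91  92  93  94  95  96  97  98  99 100 101 102 103 104 105 106 107
 108 109 110 111 112 113 114 115 116 117 118 119 120 121 122 123 124 125
 126 127 128 129 130 131 132 133 134 135 136 137 138 139 140 141 142 143
 144 145 146 147 148 149 150 151 152 153 154 155 207 208 209 210 211 212
 213 214 215 216 217 218 219 220 221 222 223 224 225 226 227 228 229 230
 231 232 233 234 235 236 237 238 239 240 241 242 243 244 245 246 247 248
 249 250 251 252 253 254 255 256 257 258 259 260 261 262 263 264 265 266
 267 268 269 270 296 297 298 299 300 301 302 303 507 508 509 510 511]
```

Predicted and seen walls agree within 2 px (rows 78–85; columns 207–303 against 207.8–305.3). Lowering.

Call:
{"fn": "play_rows", "kwargs": {
  "rows": [
    [3.5, [0, 0, -2], [0, 0, 0]],
    [3.5, [0, 0, -4], [0, 0, 0]],
    [3.5, [0, 0, -5.2], [0, 0, 0]],
    [3.5, [0, 0, -5.9], [0, 0, 0]],
    [3.5, [0, 0, -6.3], [0, 0, 0]],
    [3.5, [0, 0, -6.5], [0, 0, 0]],
    [3.5, [0, 0, -6.7], [0, 0, 0]],
    [3.5, [0, 0, -6.7], [0, 0, 0]]
  ]
}}

```text
time: 19.23
tool_pos: [0.5491, 0.211, 0.0172]
ee_rot: [3.141, 0.001, 2.96]
wrist_force: [-0.1, -0.6, -3.2]
width: 0.0385
```

Call:
{"fn": "play_rows", "kwargs": {
  "rows": [
    [3.5, [0, 0, -0.1], [0, 0, 0]],
    [3.5, [0, 0, -0.2], [0, 0, 0]],
    [3.5, [0, 0, -0.2], [0, 0, 0]]
  ]
}}

```text
time: 19.48
tool_pos: [0.5487, 0.2109, 0.0148]
ee_rot: [3.141, 0.0, 2.96]
wrist_force: [0.7, 0.9, -4.3]
width: 0.0388
```

Call:
{"fn": "play_rows", "kwargs": {
  "rows": [
    [3.5, [0, 0, -0.1], [0, 0, 0]],
    [3.5, [0, 0, -0.2], [0, 0, 0]],
    [3.5, [0, 0, -0.2], [0, 0, 0]]
  ]
}}

```text
time: 19.73
tool_pos: [0.5487, 0.2109, 0.0132]
ee_rot: [3.141, 0.001, 2.96]
wrist_force: [-1.5, -0.8, 0.2]
width: 0.0385
```

Call:
{"fn": "play_rows", "kwargs": {
  "rows": [
    [3.5, [0, 0, -0.05], [0, 0, 0]],
    [3.5, [0, 0, -0.05], [0, 0, 0]]
  ]
}}

```text
time: 19.9
tool_pos: [0.5487, 0.2109, 0.0132]
ee_rot: [3.141, 0.001, 2.96]
wrist_force: [-2.1, -1.2, 3.8]
width: 0.0388
```

It is on the floor of the pocket. Release, lift and check.

Call:
{"fn": "play_rows", "kwargs": {
  "rows": [
    [5.2, [0, 0, 0], [0, 0, 0]],
    [5.2, [0, 0, 0], [0, 0, 0]],
    [5.2, [0, 0, 0.2], [0, 0, 0]],
    [5.2, [0, 0, 2], [0, 0, 0]],
    [5.2, [0, 0, 5], [0, 0, 0]],
    [5.2, [0, 0, 9], [0, 0, 0]],
    [5.2, [0, 0, 13], [0, 0, 0]],
    [5.2, [0, 0, 16], [0, 0, 0]]
  ]
}}

```text
time: 20.57
tool_pos: [0.5494, 0.211, 0.1756]
ee_rot: [3.14, 0.004, 2.96]
wrist_force: [0.4, 0.3, 0.6]
width: 0.052
```

Call:
{"fn": "play_rows", "kwargs": {
  "rows": [
    [5.2, [2, -4, 1], [0, 0, 0]],
    [5.2, [4, -7, 2], [0, 0, 0]],
    [5.2, [5, -7, 3], [0, 0, 0]],
    [5.2, [5, -7, 3], [0, 0, 0]]
  ]
}}

```text
time: 20.9
tool_pos: [0.6014, 0.139, 0.2042]
ee_rot: [3.14, 0.005, 2.956]
wrist_force: [0.1, 0.7, 0.2]
width: 0.0518
```

Run:
```python
from place import *
s=snapshot('wrist');b=snapshot('scene');o=get_obs();print(o['time'],o['tool_pos'],o['wrist_force'])
cs=(.5586,.2586,-.1816);c,sn=np.cos(cs[2]),np.sin(cs[2])
def tocase(P):d=P[:,:2]-cs[:2];return np.c_[d[:,0]*c+d[:,1]*sn,-d[:,0]*sn+d[:,1]*c]
# rectified top-down map at z=.030 (handle tops) in the case frame, 1 mm/px
def rect(s,z):
    xs=np.arange(-.11,.11,.001);ys=np.arange(-.12,.12,.001);X,Y=np.meshgrid(xs,ys,indexing='ij')
    p=proj(s,T(cs,np.c_[X.ravel(),Y.ravel(),np.full(X.size,z)])).astype(np.float32).reshape(*X.shape,2)
    return cv2.remap(s['pixels'],p[...,0],p[...,1],cv2.INTER_LINEAR)
for nm,v in(('wrist',s),('scene',b)):
    r=rect(v,.030);m=(r.min(2)>150)
    for n,y0 in(('long',-47),('short',47)):
        q=m[:,120+y0-24:120+y0+25].copy()
        pr=q.sum(1);pc=q.sum(0);rows=np.where(pr>18)[0];cols=np.where(pc>50)[0]
        if len(rows):print(nm,n,'x',rows.min()-110,rows.max()-110,'y rel pocket',(cols.min()-24,cols.max()-24) if len(cols) else None)
    d=rect(v,.019).max(2)
    for n,y0,hx in(('long',-47,68),('short',47,48)):
        print('  dark-bar y by x:',[(x,''.join('#' if k<55 else '+' if k<120 else 'o' for k in d[110+x,120+y0+4:120+y0+29:2])) for x in(-40,-20,0,20)])
```

```text
21.0 [0.59854013 0.14092668 0.20172496] [ 0.2441254   1.01473561 -0.8220871 ]
wrist long x -103 109 y rel pocket (np.int64(-21), np.int64(24))
wrist short x -104 109 y rel pocket (np.int64(-22), np.int64(24))
  dark-bar y by x: [(-40, 'ooo++++######'), (-20, 'ooo++++######'), (0, 'oooo+++######'), (20, '+ooo+++######')]
  dark-bar y by x: [(-40, 'ooooo++#+++oo'), (-20, 'ooooo++######'), (0, 'o+ooo++######'), (20, 'o++oo+++#####')]
scene long x -80 104 y rel pocket (np.int64(-22), np.int64(24))
scene short x -61 85 y rel pocket (np.int64(-21), np.int64(24))
  dark-bar y by x: [(-40, 'oooo+++###+oo'), (-20, 'ooo++++######'), (0, 'oooo+++######'), (20, '#oo++++######')]
  dark-bar y by x: [(-40, 'oooo+++##++oo'), (-20, 'oooo+++##+++#'), (0, '++ooo++######'), (20, '++ooo++######')]
```

```bash
python3 -c "
from bench import *
print(close_job())"
```

```text
the job is handed in; nothing more can be done
None
```

I folded both probes shut, laid each thermometer display up in the pocket of its own length, and handed the job in at about 21 s of the 72 s allowed.

**Set-down:** Each one was lowered in small steps until it touched the pocket floor, at about 4 N. The gripper then opened only to 52 mm and lifted clear.

**Last checks that agreed:**
- The rectified scene view puts the far ends of the handles at x = −80 mm (long) and −61 mm (short) in the case frame. Both are therefore centred along their pockets to about 1 mm.
- In both views the bars lie parallel to and against their handles, at y ≈ 12–17 mm. While gripped, each handle with its bar measured about 39 mm across, where 40 mm is nominal.

**Checks that failed or were weak:**
- In the last wrist picture the edge test could not measure the handle ends, because it picked up the bright table around the case. The end positions rest on the scene camera alone.
- I did not look at a final picture, having used all 12 views, so the last check was numeric only.
- I did not re-measure the other things on the bench. The arm never worked close to them, and no unexpected contact forces showed.

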